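# Open the child-proof magnet tub

### The arm

A 6-joint arm with a two-finger parallel gripper is mounted at the origin on the work surface; the furniture and walls round the work are solid. World frame = base frame: x ahead of the robot, y to its left, z up, the work surface at z = 0. Lengths are in m, angles in rad, forces in N, time in s.
With the tool pointing down it reaches from about 0.4 to 0.825 m from the base axis. Payload 7 kg.
Tool frame: the origin (TCP) lies between the finger pads; the fingertips stand 11 mm ahead of it and the grasp point (between the pads) lies 8 mm behind it; z points along the fingers, y is the line along which they close (so a half turn about z gives the same grasp; the last joint's range is limited). The gripper opens to 85 mm and grips with 20 to 120 N. Pads are 22 mm wide; open, the fingers measure 114 mm over their backs; the gripper's body (76 mm by 85 mm) begins 54 mm behind the grasp point. The pads swing forward as they close: fully open they stand 13 mm farther back than shut.
Start: joints at [-0.9, 0.359, 0.012, 0, -1.224, -0.288], TCP at [0.252, -0.626, 0.242] pointing down, gripper open.
Joint ranges: [-3.07, 3.07], [-1.43, 2.12], [-1.02, 1.25], [-3.03, 1.67], [-3.05, -0], [-3.03, 3.03]. Speed limits (rad/s): [2.39, 2.39, 3.01, 3.14, 3.14, 3.14].

### API

Orientations are given as [roll, pitch, yaw] about the fixed x, y, z axes, in that order (R = Rz(yaw) Ry(pitch) Rx(roll)).
In Python, from workcell import r gives the robot as it stands.
- The arm moves only by the tool jog_arm, never from a script. Its argument "series" is a list of rows, each a list of 6 numbers: the shift along the tool's x, y, z in mm, then the turn, a rotation vector about the tool's x, y, z in degrees. In form: [[x, y, z, ax, ay, az], ...]. A call has 1 to 12 rows; each row shifts and turns the commanded pose from where the row before left it, along the tool's axes as they then stand; what a row does not reach is not made up. A row lasts 1/10 s, in which the tool goes at most 50 mm and 8.59 degrees, less where a joint would pass 70% of its speed; a pose out of reach is approached as far as the arm can. A call is refused whole if a number of a shift passes 50 or a number of a turn 8.59, either way. A call with a gripper value outside its range is refused whole. "grip" is the gripper command: -1 is fully open, 1 is shut, values between are in proportion, set as the call begins (left out, the last holds). The fingers move at their own pace and stop on an object; "newtons" is the grip in N (left out, the last holds). Time passes only in rows, so rows that do not move let the fingers close. It gives the time, the measured TCP pose, the force, the opening and the grip force at its end, in the units of the state.
- r.get_obs(): the state, without advancing time (a new reading comes with each control period).
- r.get_image(name): name is "scene" or "top" or "wrist"; returns a dict with "color" (384x512x3 uint8, red, green, blue), "depth" (384x512 float32, m along the optical axis (not along the pixel's ray), 0 where there is no reading), "mtx" (3x3 intrinsics, pixels), "view" (4x4, takes a point from world to camera coordinates). Camera axes: x right, y down, z forward; pixel columns grow to the right and rows downward; lengths in m; the calibration is good to about 2 mm. A picture is of the moment at which its call begins.
- r.job_done(): hands the job in; it is judged then, once.
The state is a dict: "t": time; "q": joint angles; "dq": joint speeds; "effort": joint torques, N m; "position": TCP position; "ee_rot": TCP orientation; "contact_force": force on the tool from outside, world axes, zero at the start; "moment": the same for the moment, N m; "opening": finger opening in m; "grip_force": force on a finger pad.
Only numpy, scipy, OpenCV 4.12 (cv2) and the standard library are available. Lean on these libraries where they do the work, as an engineer would, in place of code of your own. Each camera call takes 0.05 s, during which the arm holds its last target. There are 200 camera calls.

### The job

Open the child-proof tub of magnets that leans in the wooden stand: press its blue cap down hard along the tub's own slanted axis and, while it is held down, turn it anticlockwise until it comes free. Lift the cap off and lay it, without dropping it, wholly on the sketch pad with its grip bar up, so that the tub stands open. Leave the two toy cars and the wooden pot where they are.

Things in the scene. Friction and masses are not known exactly. Their poses are not given: they have to be found in the camera images.
- stand: wooden stand, fixed: base 150 x 112 x 16 mm with a slanted round holder 92 mm across; origin on its underside, 5 mm nearer than the base's centre, z up. A white tub, 77 mm across, is fixed in it and leans 30 degrees to the stand's own +x, roughly away from the robot (yaw up to 0.4 rad either way). Stand and pad stand on opposite sides, either way round, of the drawer chest (62 mm high) in the middle
- tub_rim (a point): centre of the rim of the tub's neck (42 mm across, under the cap at first), 117 mm above the table. z: the tub's axis, out of its mouth, 30 degrees from vertical; the cap is pressed along -z and comes off along +z. The neck's two lugs are at its +x and -x
- cap_bar (a point): centre of the straight grip bar on top of the blue cap, on the cap's axis, 40 mm above the cap's bottom edge. Bar: 60 mm long (point x), 16 mm wide (point y), 24 mm high, standing on the cap's flat top. z: the cap's axis, out of its top. Closed, its axes agree with those of tub_rim (4 degrees of play) and it lies 26 mm beyond that point along z
- cap: loose blue cap, 75 to 130 g, origin at the centre of its bottom edge, axes as cap_bar: round skirt 70 mm across, closed by a flat top 28 mm up, grip bar on that, 52 mm high in all. Pressed down 5 mm or more it can turn anticlockwise seen from its top (positive about z); it is free from 45 to 130 degrees, so turn about 60. Let up, it springs 6 mm above its closed height and lifts off along z
- seal (a joint): how far the sprung disc inside the cap is pushed in, m: 0 closed; 0.005 lets the cap turn, 0.008 is the hard stop (aim at 0.006 to 0.007); -0.006 when off. Pressing takes 7 N to start, 12 N at 0.005, 15 N at 0.008. Unpressed, the cap is locked against turning and pulling. The skirt overlaps the neck by 14 mm when closed
- pad: loose sketch pad lying flat, pale cover, 210 mm (its x) x 150 mm (its y) x 9 mm thick, 180 g; its long side runs roughly along the table's y. Origin at the centre of its underside; its top is 9 mm above
- car_yellow: loose yellow toy car, 62 mm long, 29 high, behind the drawer chest; bystander, origin under its centre
- car_blue: loose blue toy car, 62 mm long, 29 high, on top of the drawer chest; bystander, origin under its centre
- wood_pot: loose turned wooden pot, 68 mm across, 90 mm high, behind the drawer chest; bystander, origin under its centre
Things that resemble listed ones, but are neither listed nor needed, are in the scene too. There is more than one size of the cap; the one meant has the size given above. There is more than one size of the stand; the one meant has the size given above.

How it is judged:
On the way, in this order (a step that is already met when the one before it is completed fails the run):
1. the closed cap is pressed down at least 4.5 mm, not yet turned (value of joint seal above 0.0045 m and angle between the x axis of cap_bar and the x axis of tub_rim, either way round below 0.35 rad), for 0.05 s.
2. the cap, still on the neck, is turned free (more than 40 degrees) (angle between the x axis of cap_bar and the x axis of tub_rim, either way round above 0.7 rad and distance between cap_bar and tub_rim below 0.038 m), for 0.05 s.
3. the cap is lifted clear of the tub (distance between cap_bar and tub_rim above 0.07 m), for 0.1 s.
At the end, for the whole second after the job is handed in: the cap rests on the sketch pad, bar up (axis within 7 degrees of vertical), its whole skirt on the pad (its axis within 72 mm of the pad's centre along the pad's length and 42 mm across it), at rest and released; the tub stands open (x of cap_bar in the frame of pad between -0.072 and 0.072 m and y of cap_bar in the frame of pad between -0.042 and 0.042 m and z of cap_bar in the frame of pad between 0.044 and 0.054 m and angle between cap_bar's own z axis and vertical below 0.12 rad and linear speed of cap below 0.03 m/s and horizontal distance between cap_bar and tub_rim above 0.12 m); the robot touches nothing.
It fails at once if the cap is dropped (falls free faster than 0.55 m/s, about 15 mm) away from the tub (contact force between the fingers and cap below 0.05 N and linear speed of cap above 0.55 m/s and horizontal distance between cap_bar and tub_rim above 0.08 m).
It fails at once if a toy car or the wooden pot is moved by more than 25 mm (distance of any of car_yellow, car_blue, wood_pot from where it was at the start of the episode above 0.025 m).
It also fails if it takes over 53 s, if anything falls off the work surface, if the arm or the gripper's body presses on something with over 40 N, if the wrist force passes 120 N, or if a joint passes its speed limit or range.

## Working session

There is one attempt and no reset: what is moved stays moved. The work goes in short steps, Python scripts to look and compute and a tool call to move; the robot and the scene stay as the last step left them, time stands still between calls to the robot, and variables do not carry over. Pictures are saved under pics/ and viewed, at most 10 in all, crops included, and the job is handed in when it is done.

Besides the shell and the picture viewer there is one more tool, called as name(argument=value, ...), one argument or row to a line, values as JSON. jog_arm: Moves the arm, as the interface text tells. Its arguments: {"type":"object","properties":{"series":{"type":"array","items":{"type":"array","items":{"type":"number"}}},"grip":{"type":"number"},"newtons":{"type":"number"}},"required":["series"]}

```bash
mkdir -p pics; ls; cat > h.py <<'E'
import numpy as np, cv2
from workcell import r
from scipy.spatial.transform import Rotation as Ro
def cloud(im):
    d=im["depth"];h,w=d.shape;K=im["mtx"];u,v=np.meshgrid(np.arange(w),np.arange(h))
    p=np.stack([(u-K[0,2])/K[0,0]*d,(v-K[1,2])/K[1,1]*d,d],-1)
    V=np.linalg.inv(im["view"]);P=p@V[:3,:3].T+V[:3,3];P[d==0]=np.nan;return P
E
python3 - <<'E'
from h import *
ims=[r.get_image(n) for n in("scene","top")]
for n,i in zip(("scene","top"),ims): np.savez(f"{n}.npz",**i)
a=np.vstack([i["color"] for i in ims])
cv2.imwrite("pics/a.png",cv2.resize(np.hstack([i["color"] for i in ims]),(800,300),interpolation=cv2.INTER_AREA)[...,::-1])
cv2.imwrite("pics/top.png",cv2.resize(ims[1]["color"],(800,600))[...,::-1])
o=r.get_obs();print(o)
E
```

```text
pics
{'t': 0.1, 'q': array([-8.99914814e-01,  3.59301332e-01,  1.11399922e-02, -2.81954815e-04,
       -1.22407425e+00, -2.88104326e-01]), 'dq': array([-0.00064952, -0.00227428,  0.00217411,  0.00079358,  0.00038424,
        0.00014366]), 'effort': array([-1.28264990e-03, -5.84764588e+01,  2.94108349e+01,  6.95458353e+00,
       -3.18170431e-03,  8.38430935e-06]), 'position': array([ 0.25193112, -0.62578348,  0.24146658]), 'ee_rot': array([ 3.14013740e+00, -1.54833503e-04, -2.75891136e+00]), 'contact_force': array([-0.32292072,  0.2628198 , -0.07844239]), 'moment': array([-0.02551207, -0.09086626,  0.03538219]), 'grip_force': 0.0, 'opening': 0.0856308459173931}
```

View pics/a.png

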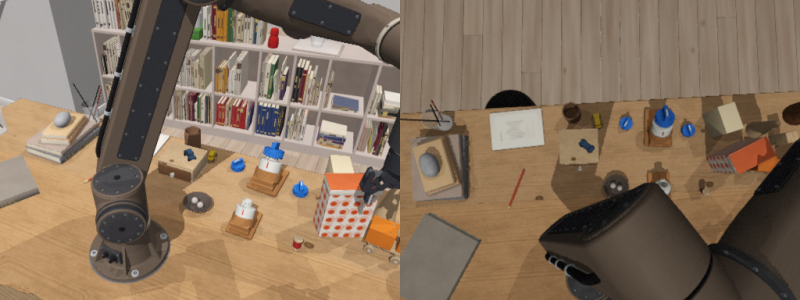

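View pics/top.png

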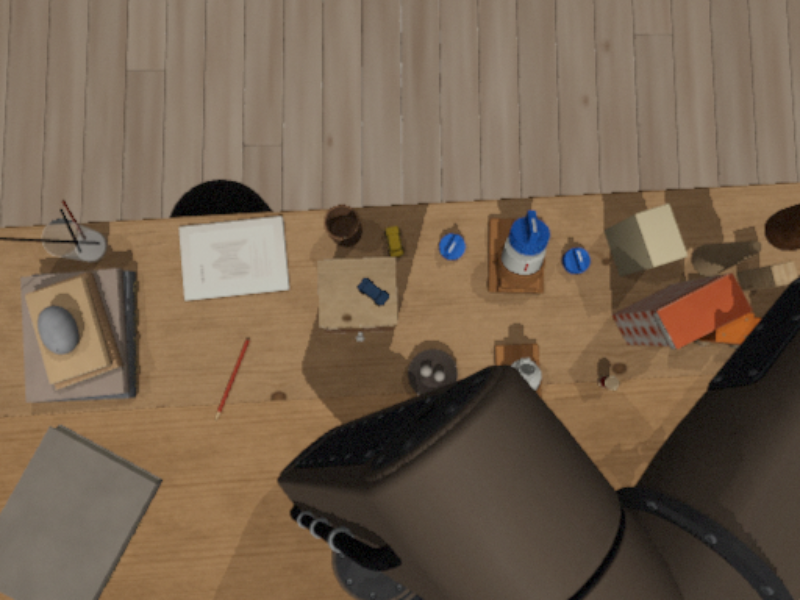

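The top picture shows these candidates:
- The blue cap on the tub in the large stand, at (528,240). It is the one on a leaning tub.
- Two small loose caps at (452,246) and (576,260).
- A small stand and tub without a cap, at (520,370).

I choose (528,240). The pad is at (235,258), to the left of the chest. Next I measure the cap and take a close crop.

```bash
python3 - <<'E'
from h import *
T=dict(np.load("top.npz"));S=dict(np.load("scene.npz"))
def blue(im):
    h=cv2.cvtColor(im["color"],cv2.COLOR_RGB2HSV);return (h[...,0]>100)&(h[...,0]<125)&(h[...,1]>150)&(h[...,2]>60)
PT=cloud(T);PS=cloud(S)
f=512/800
c0=PT[int(240*f),int(528*f)];print("cap",c0)
for n,(u,v) in dict(pad=(235,258),chest=(340,300),yel=(394,241),bluecar=(373,292),pot=(343,226),capL=(452,246),capR=(576,260),base=(500,285)).items(): print(n,PT[int(v*f),int(u*f)].round(3))
pts=[]
for im,P in((T,PT),(S,PS)):
    m=blue(im)&(np.linalg.norm(np.nan_to_num(P[...,:2],nan=9)-c0[:2],axis=-1)<.075)&(P[...,2]>.09);print(m.sum());pts.append(P[m])
    v,u=np.where(m);print(u.min(),u.max(),v.min(),v.max())
np.savez("cap.npz",t=pts[0],s=pts[1])
# pad rect
Z=PT[...,2];m=(np.abs(Z-.009)<.006)&(T["color"].min(-1)>150)
m=m&(PT[...,1]>.1)
n,l,st,ce=cv2.connectedComponentsWithStats(m.astype(np.uint8));k=1+st[1:,4].argmax()
q=PT[l==k][:,:2];print("pad",cv2.minAreaRect((q*1000).astype(np.float32)),PT[l==k][:,2].mean())
a=cv2.resize(T["color"][110:200,290:390],(400,360));b=cv2.resize(S["color"][170:260,300:400],(400,360))
cv2.imwrite("pics/crop.png",np.hstack([a,b])[...,::-1])
E
```

```text
cap [ 0.49461145 -0.26290693  0.13653943]
pad [0.483 0.297 0.009]
chest [0.393 0.08  0.062]
yel [ 0.512 -0.024  0.03 ]
bluecar [0.408 0.016 0.092]
pot [0.549 0.08  0.01 ]
capL [ 0.501 -0.138  0.038]
capR [ 0.472 -0.383  0.031]
base [ 0.422 -0.23   0.049]
455
326 351 135 162
343
337 363 183 203
pad ((483.2422180175781, 300.82818603515625), (148.8769989013672, 209.54136657714844), 5.873373985290527) 0.008429042853937344
```

View pics/crop.png

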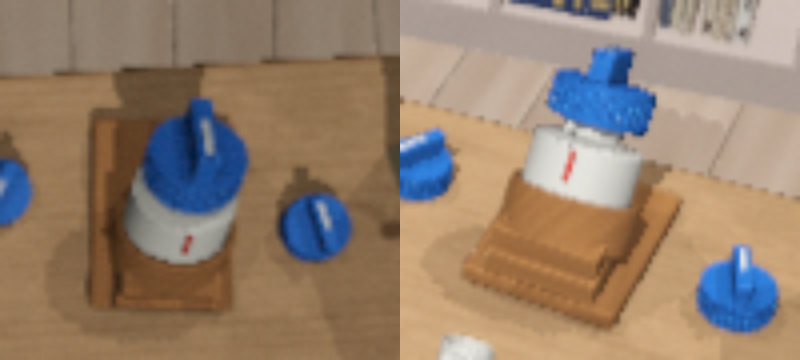

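The crop confirms it: the large ribbed blue cap is on the leaning tub, with its bar running along the lean. I fit the cap's pose with its known shape.

```bash
cat >> h.py <<'E'
from scipy.optimize import least_squares
def sdf(p):  # p in cap_bar frame: top plane z=-12, bar +-30,+-8,+-12 (mm), skirt z -40..-12 r35
    q=np.abs(p)-np.array([30,8,12]);b=np.linalg.norm(np.maximum(q,0),axis=1)+np.minimum(q.max(1),0)
    rr=np.hypot(p[:,0],p[:,1]);q=np.stack([rr-35,np.abs(p[:,2]+26)-14],1)
    c=np.linalg.norm(np.maximum(q,0),axis=1)+np.minimum(q.max(1),0)
    return np.minimum(b,c)
def Rcap(yaw,bar,tilt=np.pi/6): return Ro.from_euler('ZYZ',[yaw,tilt,bar])
def fit(pts,fixz=True):
    best=None
    for b0 in np.radians([-60,-30,0,30,60,90]):
        g=lambda x:np.r_[sdf(Rcap(x[3],x[4]).inv().apply(pts*1000-x[:3])),(x[2]-139.5)/1*3]
        c=pts.mean(0)*1000
        s=least_squares(g,[c[0],c[1],139.5,0,b0],loss='soft_l1',f_scale=1.5,x_scale=[1,1,1,.05,.05])
        if best is None or s.cost<best.cost:best=s
    return best
E
python3 - <<'E'
from h import *
d=np.load("cap.npz")
for p in (d['t'],d['s'],np.vstack([d['t'],d['s']])):
    s=fit(p);print(s.x.round(3),s.cost,np.median(np.abs(s.fun)))
E
```

```text
[ 5.17229e+02 -2.71407e+02  1.37895e+02 -4.90000e-02  1.00000e-02] 243.9822541585861 0.7588653483017263
[ 5.19531e+02 -2.72202e+02  1.41708e+02 -1.40000e-02 -4.20000e-02] 355.16677085957144 1.0108261396333873
[ 5.17340e+02 -2.71861e+02  1.38268e+02 -3.00000e-02 -1.80000e-02] 745.3020382718177 0.9984724575823662
```

```bash
cat >> h.py <<'E'
def cols(x,y,z): return Ro.from_matrix(np.stack([x,y,z],1))
def cur():
    o=r.get_obs();return o["position"],Ro.from_euler('xyz',o["ee_rot"]),o
def plan(p,R,n=None):
    p0,R0,o=cur();d=R0.inv().apply(np.array(p)-p0)*1000;w=(R0.inv()*R).as_rotvec(degrees=True)
    print("delta tool mm",d.round(1),"rotvec deg",w.round(2),"|",np.linalg.norm(d).round(1),np.linalg.norm(w).round(1))
    if n: # world-straight, slerp; rows in moving tool frame
        s=w/n
        for i in range(n): print([*np.round(Ro.from_rotvec(-s*i,degrees=True).apply(d/n),1),*s.round(2)],end=",")
        print()
YAW,BAR=-.035,-.015;C=np.array([.5175,-.2717,.139])
RC=Rcap(YAW,BAR);AX=RC.apply([0,0,1])
RG=RC*Ro.from_matrix(np.diag([-1.,1,-1]))  # tool: x=-capx, y=capy, z=-axis
E
python3 - <<'E'
from h import *
T=dict(np.load("top.npz"));P=cloud(T);S=cloud(dict(np.load("scene.npz")))
for Q in(P,S):
    q=Q.reshape(-1,3);m=(q[:,1]<-.4)&(q[:,1]>-.75)&(q[:,0]>.3)&(q[:,0]<.65)&(q[:,2]<.2)&(q[:,2]>.02)
    print(q[m].min(0),q[m].max(0))
    for y in np.arange(-.75,-.35,.05):
        k=m&(abs(q[:,1]-y)<.025)
        if k.any():print(y.round(2),q[k][:,2].max().round(3),q[k][:,0].min().round(3),q[k][:,0].max().round(3))
p0,R0,o=cur()
plan(C+.11*AX+[0,0,.0],RG,14)
E
```

```text
[ 0.30035728 -0.74999701  0.02000012] [ 0.55303765 -0.40019226  0.19997408]
-0.75 0.109 0.41 0.455
-0.7 0.106 0.3 0.449
-0.65 0.156 0.304 0.503
-0.6 0.2 0.304 0.425
-0.55 0.2 0.317 0.51
-0.5 0.2 0.302 0.553
-0.45 0.2 0.333 0.542
-0.4 0.035 0.451 0.492
[ 0.30001821 -0.71450018  0.02000264] [ 0.55642737 -0.40000247  0.19999231]
-0.7 0.13 0.3 0.477
-0.65 0.142 0.302 0.486
-0.6 0.2 0.306 0.371
-0.55 0.2 0.315 0.52
-0.5 0.2 0.3 0.556
-0.45 0.2 0.336 0.543
-0.4 0.043 0.451 0.498
delta tool mm [-428.9  207.     7.4] rotvec deg [-5.97 29.59 24.24] | 476.2 38.7
[np.float64(-30.6), np.float64(14.8), np.float64(0.5), np.float64(-0.43), np.float64(2.11), np.float64(1.73)],[np.float64(-30.2), np.float64(15.7), np.float64(-0.5), np.float64(-0.43), np.float64(2.11), np.float64(1.73)],[np.float64(-29.6), np.float64(16.6), np.float64(-1.5), np.float64(-0.43), np.float64(2.11), np.float64(1.73)],[np.float64(-29.1), np.float64(17.5), np.float64(-2.4), np.float64(-0.43), np.float64(2.11), np.float64(1.73)],[np.float64(-28.4), np.float64(18.4), np.float64(-3.3), np.float64(-0.43), np.float64(2.11), np.fl
[... 313 characters left out ...]
float64(2.11), np.float64(1.73)],[np.float64(-25.2), np.float64(21.8), np.float64(-6.7), np.float64(-0.43), np.float64(2.11), np.float64(1.73)],[np.float64(-24.3), np.float64(22.6), np.float64(-7.5), np.float64(-0.43), np.float64(2.11), np.float64(1.73)],[np.float64(-23.3), np.float64(23.4), np.float64(-8.2), np.float64(-0.43), np.float64(2.11), np.float64(1.73)],[np.float64(-22.3), np.float64(24.1), np.float64(-8.8), np.float64(-0.43), np.float64(2.11), np.float64(1.73)],[np.float64(-21.2), np.float64(24.9), np.float64(-9.5), np.float64(-0.43), np.float64(2.11), np.float64(1.73)],[np.float64(-20.1), np.float64(25.6), np.float64(-10.0), np.float64(-0.43), np.float64(2.11), np.float64(1.73)],
```

jog_arm(
  series=[
    [0, 0, -45, 0, 0, 0],
    [0, 0, -45, 0, 0, 0],
    [0, 0, -40, 0, 0, 0],
    [-44, 21, 0, 0, 0, 0],
    [-44, 21, 0, 0, 0, 0],
    [-44, 21, 0, 0, 0, 0],
    [-44, 21, 0, 0, 0, 0],
    [-44, 21, 0, 0, 0, 0],
    [-44, 21, 0, 0, 0, 0],
    [-44, 21, 0, 0, 0, 0],
    [-44, 21, 0, 0, 0, 0],
    [-44, 21, 0, 0, 0, 0],
  ],
  grip=-1,
)

```text
t: 1.3
position: [0.5498, -0.301, 0.3721]
ee_rot: [3.141, -0.0, -2.759]
contact_force: [0.0, -0.6, 0.5]
opening: 0.0855
grip_force: 0.0
```

```bash
python3 - <<'E'
from h import *
print(cur()[2]['q'].round(2),cur()[0])
plan(C+.13*AX,RG,8)
E
```

```text
[-0.19  0.23  0.12 -0.   -1.46 -1.  ] [ 0.54975316 -0.30104139  0.372123  ]
delta tool mm [-40.5  12.8 120.5] rotvec deg [-6.03 29.6  24.24] | 127.8 38.7
[np.float64(-5.1), np.float64(1.6), np.float64(15.1), np.float64(-0.75), np.float64(3.7), np.float64(3.03)],[np.float64(-5.9), np.float64(1.7), np.float64(14.7), np.float64(-0.75), np.float64(3.7), np.float64(3.03)],[np.float64(-6.8), np.float64(1.8), np.float64(14.3), np.float64(-0.75), np.float64(3.7), np.float64(3.03)],[np.float64(-7.6), np.float64(2.0), np.float64(13.9), np.float64(-0.75), np.float64(3.7), np.float64(3.03)],[np.float64(-8.4), np.float64(2.3), np.float64(13.4), np.float64(-0.75), np.float64(3.7), np.float64(3.03)],[np.float64(-9.1), np.float64(2.6), np.float64(12.9), np.float64(-0.75), np.float64(3.7), np.float64(3.03)],[np.float64(-9.8), np.float64(2.9), np.float64(12.3), np.float64(-0.75), np.float64(3.7), np.float64(3.03)],[np.float64(-10.4), np.float64(3.3), np.float64(11.7), np.float64(-0.75), np.float64(3.7), np.float64(3.03)],
```

jog_arm(
  series=[
    [-5, 2, 15, -0.75, 3.7, 3.03],
    [-6, 2, 15, -0.75, 3.7, 3.03],
    [-7, 2, 14, -0.75, 3.7, 3.03],
    [-8, 2, 14, -0.75, 3.7, 3.03],
    [-8, 2, 13, -0.75, 3.7, 3.03],
    [-9, 3, 13, -0.75, 3.7, 3.03],
    [-10, 3, 12, -0.75, 3.7, 3.03],
    [-10, 3, 12, -0.75, 3.7, 3.03],
    [0, 0, 0, 0, 0, 0],
  ],
)

```text
t: 2.2
position: [0.5812, -0.274, 0.2463]
ee_rot: [-3.134, -0.534, 3.089]
contact_force: [0.7, 0.9, -1.4]
opening: 0.0854
grip_force: 0.0
```

```bash
python3 - <<'E'
from h import *
print(cur()[2]['q'].round(2),cur()[0])
plan(C+.13*AX,RG)
W=r.get_image("wrist");P=cloud(W)
h=cv2.cvtColor(W["color"],cv2.COLOR_RGB2HSV);m=(h[...,0]>100)&(h[...,0]<125)&(h[...,1]>150)&(h[...,2]>60)
m&=(np.linalg.norm(np.nan_to_num(P,nan=9)-C,axis=-1)<.06)&(P[...,2]>.095)
p=P[m];print(len(p))
if len(p)>50:
    s=fit(p[::max(1,len(p)//3000)]);print(s.x.round(3),np.median(abs(s.fun)))
cv2.imwrite("pics/w.png",W["color"][...,::-1])
E
```

```text
[-0.11  0.62  0.31  0.04 -1.8  -1.51] [ 0.58118278 -0.27400179  0.24631678]
delta tool mm [ 1.6  0.1 -5.2] rotvec deg [ 0.09 -0.59 -0.03] | 5.4 0.6
3353
[ 5.19846e+02 -2.73232e+02  1.38934e+02 -4.10000e-02  1.60000e-02] 0.4218870597968678
```

View pics/w.png

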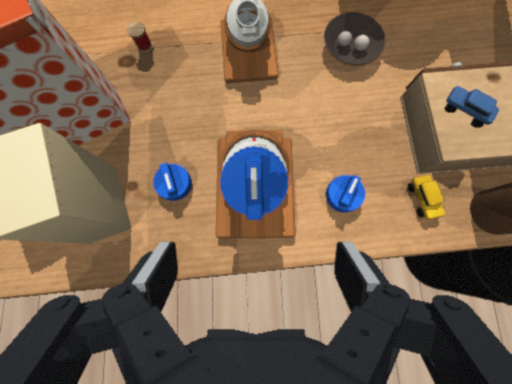

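The wrist view shows the cap at (254,180), with its bar between the two finger lines. The fit agrees with the first one to about 2 mm.

```bash
sed -i 's/^YAW,BAR=.*/YAW,BAR=-.04,.01;C=np.array([.5194,-.2730,.139])/' h.py; python3 - <<'E'
from h import *
plan(C+.001*AX,RG)
E
```

```text
delta tool mm [ -1.8  -0.5 124.9] rotvec deg [-0.13 -0.31 -1.15] | 124.9 1.2
```

jog_arm(
  series=[
    [-2, -0.5, 20, -0.1, -0.3, -1.1],
    [0, 0, 25, 0, 0, 0],
    [0, 0, 25, 0, 0, 0],
    [0, 0, 25, 0, 0, 0],
    [0, 0, 15, 0, 0, 0],
    [0, 0, 10, 0, 0, 0],
    [0, 0, 5, 0, 0, 0],
    [0, 0, 0, 0, 0, 0],
  ],
)

```text
t: 3.05
position: [0.5213, -0.2735, 0.1433]
ee_rot: [3.139, -0.517, 3.111]
contact_force: [0.7, -0.3, 0.8]
opening: 0.0854
grip_force: 0.0
```

```bash
python3 - <<'E'
from h import *
print(cur()[2]['contact_force'].round(2));plan(C+.001*AX,RG)
E
```

```text
[ 0.67 -0.27  0.78]
delta tool mm [-0.5  0.5  3.6] rotvec deg [-0.1   0.39 -0.1 ] | 3.7 0.4
```

jog_arm(
  series=[
    [0, 0, 0, 0, 0, 0],
    [0, 0, 0, 0, 0, 0],
    [0, 0, 0, 0, 0, 0],
    [0, 0, 0, 0, 0, 0],
    [0, 0, 0, 0, 0, 0],
    [0, 0, 0, 0, 0, 0],
    [0, 0, 0, 0, 0, 0],
    [0, 0, 0, 0, 0, 0],
  ],
  grip=1,
  newtons=70,
)

```text
t: 3.85
position: [0.5215, -0.2735, 0.1429]
ee_rot: [3.139, -0.517, 3.111]
contact_force: [1.1, 0.1, 2.1]
opening: 0.0145
grip_force: 70.6
```

```bash
python3 - <<'E'
from h import *
o=cur()[2];print(o['contact_force'].round(2),o['moment'].round(2),o['opening'],o['grip_force'],o['q'].round(2));plan(C+.001*AX,RG)
E
```

```text
[1.12 0.13 2.09] [-0.03 -1.55  0.06] 0.014480294421855559 70.5725634098053 [-0.12  0.59  0.02  0.04 -1.52 -1.49]
delta tool mm [-0.1  0.4  3.5] rotvec deg [-0.1   0.36 -0.11] | 3.5 0.4
```

jog_arm(
  series=[
    [0, 0, 1.5, 0, 0, 0],
    [0, 0, 1.5, 0, 0, 0],
    [0, 0, 1.5, 0, 0, 0],
    [0, 0, 1.5, 0, 0, 0],
    [0, 0, 0, 0, 0, 0],
  ],
)

```text
t: 4.35
position: [0.5192, -0.2734, 0.1389]
ee_rot: [3.139, -0.516, 3.111]
contact_force: [3.2, 2.0, 10.0]
opening: 0.0142
grip_force: 71.7
```

```bash
python3 - <<'E'
from h import *
o=cur()[2];print(o['contact_force'].round(2),"axial",o['contact_force']@AX,o['moment'].round(2),o['opening'],o['grip_force']);plan(C+.001*AX,RG)
E
```

```text
[ 3.16  2.02 10.02] axial 10.21413930606012 [ 0.72 -0.63 -0.44] 0.014212369255004527 71.7328155040741
delta tool mm [-0.1  0.4 -1.2] rotvec deg [-0.16  0.45 -0.09] | 1.3 0.5
```

jog_arm(
  series=[
    [0, 0, 1, 0, 0, 0],
    [0, 0, 1, 0, 0, 0],
    [0, 0, 0, 0, 0, 0],
    [0, 0, 0, 0, 0, 0],
  ],
)

```text
t: 4.75
position: [0.5185, -0.2734, 0.1376]
ee_rot: [3.14, -0.515, 3.111]
contact_force: [3.3, 2.2, 12.4]
opening: 0.0143
grip_force: 72.0
```

```bash
python3 - <<'E'
from h import *
o=cur()[2];print(o['contact_force'].round(2),"axial",o['contact_force']@AX,o['moment'].round(2),o['opening'],o['grip_force']);plan(C+.001*AX,RG)
E
```

```text
[ 3.3   2.23 12.4 ] axial 12.34748578486295 [ 0.87 -0.46 -0.57] 0.014250410319937717 71.95061087608337
delta tool mm [-0.1  0.4 -2.6] rotvec deg [-0.18  0.48 -0.08] | 2.7 0.5
```

jog_arm(
  series=[
    [0, 0, 1, 0, 0, 0],
    [0, 0, 0.3, 0, 0, 0],
    [0, 0, 0, 0, 0, -3],
    [0, 0, 0, 0, 0, -3],
    [0, 0, 0, 0, 0, -3],
    [0, 0, 0, 0, 0, 0],
  ],
)

```text
t: 5.35
position: [0.5187, -0.2737, 0.1366]
ee_rot: [3.052, -0.506, -2.99]
contact_force: [5.9, 0.6, 11.4]
opening: 0.0144
grip_force: 72.1
```

```bash
python3 - <<'E'
from h import *
o=cur()[2];print(o['contact_force'].round(2),"axial",o['contact_force']@AX,"mom ax",o['moment']@AX,o['moment'].round(2),o['opening'],o['grip_force']);plan(C+.001*AX,RG)
E
```

```text
[ 5.91  0.64 11.39] axial 12.80318029441143 mom ax 0.042725345005063975 [ 0.47 -1.29 -0.25] 0.014360364382296414 72.05840706825256
delta tool mm [ 0.4  0.8 -3.4] rotvec deg [-0.26  0.57  9.02] | 3.5 9.0
```

jog_arm(
  series=[
    [0, 0, 0, 0, 0, -5],
    [0, 0, 0, 0, 0, -5],
    [0, 0, 0, 0, 0, -5],
    [0, 0, 0, 0, 0, -5],
    [0, 0, 0, 0, 0, -5],
    [0, 0, 0, 0, 0, -5],
    [0, 0, 0, 0, 0, -5],
    [0, 0, 0, 0, 0, -5],
    [0, 0, 0, 0, 0, -5],
    [0, 0, 0, 0, 0, -5],
    [0, 0, 0, 0, 0, -4],
    [0, 0, 0, 0, 0, 0],
  ],
)

```text
t: 6.55
position: [0.5186, -0.2732, 0.1365]
ee_rot: [2.675, -0.222, -2.017]
contact_force: [5.5, 3.1, 12.4]
opening: 0.0142
grip_force: 72.1
```

```bash
python3 - <<'E'
from h import *
o=cur()[2];print(o['contact_force'].round(2),"axial",o['contact_force']@AX,"mom ax",o['moment']@AX,o['moment'].round(2),o['opening'],o['grip_force'],o['q'].round(2));plan(C+.001*AX,RG)
W=r.get_image("wrist");S=r.get_image("scene")
cv2.imwrite("pics/t.png",np.hstack([cv2.resize(W["color"],(400,300)),cv2.resize(S["color"][150:270,280:440],(400,300))])[...,::-1])
E
```

```text
[ 5.54  3.11 12.35] axial 13.404323734891006 mom ax 0.04149004926505129 [ 1.21 -1.09 -0.68] 0.014221181280966638 72.09017157554626 [-0.12  0.59  0.01  0.04 -1.5  -0.39]
delta tool mm [ 0.   0.5 -3.6] rotvec deg [-0.47  0.41 63.06] | 3.6 63.1
```

View pics/t.png

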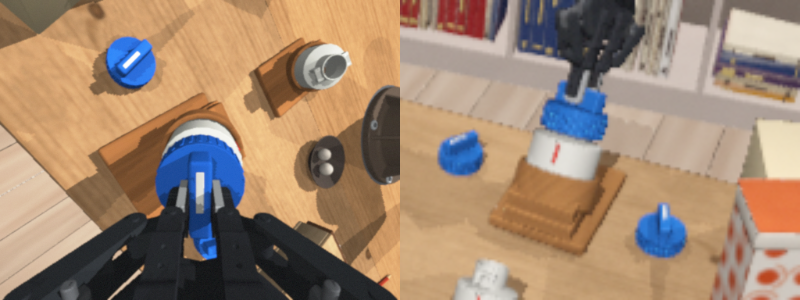

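The bar sits squarely between the pads at (200,190), with the gripper turned 63°, so the cap turned with it. I lift along the axis.

jog_arm(
  series=[
    [0, 0, -4, 0, 0, 0],
    [0, 0, -5, 0, 0, 0],
    [0, 0, -6, 0, 0, 0],
    [0, 0, -10, 0, 0, 0],
    [0, 0, -15, 0, 0, 0],
    [0, 0, -20, 0, 0, 0],
    [0, 0, -20, 0, 0, 0],
    [0, 0, -20, 0, 0, 0],
    [0, 0, -10, 0, 0, 0],
    [0, 0, 0, 0, 0, 0],
  ],
)

```text
t: 7.65
position: [0.5717, -0.2753, 0.2306]
ee_rot: [2.672, -0.224, -2.02]
contact_force: [0.5, 0.2, -0.9]
opening: 0.0146
grip_force: 70.1
```

```bash
python3 - <<'E'
from h import *
p,R,o=cur();print(o['contact_force'].round(2),o['opening'],o['grip_force'],o['q'].round(2))
# upright the tool: shortest turn to vertical
z=R.apply([0,0,1]);w=np.cross(z,[0,0,-1]);a=np.arcsin(np.linalg.norm(w));Rd=Ro.from_rotvec(w/np.linalg.norm(w)*a)*R
print(Rd.as_euler('xyz'))
plan(p+[0,0,.10],Rd,6)
S=r.get_image("scene")
cv2.imwrite("pics/l.png",cv2.resize(S["color"][130:270,280:440],(457,400))[...,::-1])
E
```

```text
[ 0.46  0.17 -0.88] 0.014620959728564746 70.13299584388733 [-0.12  0.6   0.25  0.04 -1.74 -0.39]
[ 3.14159265  0.         -2.07369095]
delta tool mm [ 22.2  44.1 -86.9] rotvec deg [ 26.46 -13.3    0.  ] | 100.0 29.6
[np.float64(3.7), np.float64(7.4), np.float64(-14.5), np.float64(4.41), np.float64(-2.22), np.float64(0.0)],[np.float64(3.1), np.float64(6.2), np.float64(-15.1), np.float64(4.41), np.float64(-2.22), np.float64(0.0)],[np.float64(2.5), np.float64(5.0), np.float64(-15.7), np.float64(4.41), np.float64(-2.22), np.float64(0.0)],[np.float64(1.9), np.float64(3.8), np.float64(-16.1), np.float64(4.41), np.float64(-2.22), np.float64(0.0)],[np.float64(1.3), np.float64(2.6), np.float64(-16.4), np.float64(4.41), np.float64(-2.22), np.float64(0.0)],[np.float64(0.6), np.float64(1.3), np.float64(-16.6), np.float64(4.41), np.float64(-2.22), np.float64(0.0)],
```

View pics/l.png

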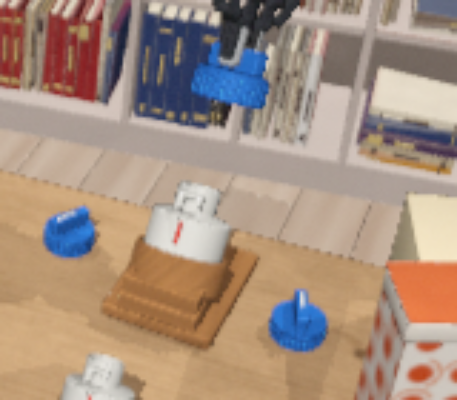

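jog_arm(
  series=[
    [4, 7, -15, 4.41, -2.22, 0],
    [3, 6, -15, 4.41, -2.22, 0],
    [3, 5, -16, 4.41, -2.22, 0],
    [2, 4, -16, 4.41, -2.22, 0],
    [1, 3, -16, 4.41, -2.22, 0],
    [1, 1, -16, 4.41, -2.22, 0],
    [0, 0, 0, 0, 0, 0],
  ],
)

```text
t: 8.4
position: [0.5697, -0.2765, 0.3332]
ee_rot: [-3.135, 0.002, -2.074]
contact_force: [-0.4, 0.2, -0.2]
opening: 0.0148
grip_force: 70.1
```

```bash
python3 - <<'E'
from h import *
p,R,o=cur();print(o['opening'],o['grip_force'],o['q'].round(2),p,o['ee_rot'])
plan([.483,.300,.25],Ro.from_euler('xyz',[np.pi,0,-2.0737]),14)
E
```

```text
0.014786476694398403 70.13768434524536 [-0.14  0.24  0.06 -0.   -1.38 -0.36] [ 0.56967907 -0.27648237  0.33319328] [-3.13546473e+00  2.49288054e-03 -2.07432220e+00]
delta tool mm [-462.9  354.6   82.2] rotvec deg [-0.35  0.14 -0.04] | 588.9 0.4
[np.float64(-33.1), np.float64(25.3), np.float64(5.9), np.float64(-0.03), np.float64(0.01), np.float64(-0.0)],[np.float64(-33.1), np.float64(25.3), np.float64(5.9), np.float64(-0.03), np.float64(0.01), np.float64(-0.0)],[np.float64(-33.1), np.float64(25.3), np.float64(5.9), np.float64(-0.03), np.float64(0.01), np.float64(-0.0)],[np.float64(-33.1), np.float64(25.3), np.float64(5.9), np.float64(-0.03), np.float64(0.01), np.float64(-0.0)],[np.float64(-33.1), np.float64(25.3), np.float64(5.9), np.float64(-0.03), np.float64(0.01), np.float64(-0.0)],[np.float64(-33.1), np.float64(25.3), np.float64(5.9), np.float64(-0.03), np.float64(0.01), np.float64(-0.0)],[np.float64(-33.1), np.float64(25.3), np.float64(5.9), np.float64(-0.03), np.float64(0.01), np.float64(-0.0)],[np.float64(-33.1), np.float64(25.3), np.float64(5.9), np.float64(-0.03), np.float64(0.01), np.float64(-0.0)],[np.float64(-33.1), np.float64(25.3), np.float64(5.9), np.float64(-0.03), np.float64(0.01), np.float64(-0.0)],[np.float64(-33.1), np.float64(25.3), np.float64(5.9), np.float64(-0.03), np.float64(0.01), np.float64(-0.0)],[np.float64(-33.1), np.float64(25.3), np.float64(5.9), np.float64(-0.03), np.float64(0.01), np.float64(-0.0)],[np.float64(-33.1), np.float64(25.3), np.float64(5.9), np.float64(-0.03), np.float64(0.01), np.float64(-0.0)],[np.float64(-33.1), np.float64(25.3), np.float64(5.9), np.float64(-0.03), np.float64(0.01), np.float64(-0.0)],[np.float64(-33.1), np.float64(25.3), np.float64(5.9), np.float64(-0.03), np.float64(0.01), np.float64(-0.0)],
```

jog_arm(
  series=[
    [-20, 15, 0, -0.35, 0.14, 0],
    [-40, 30, 0, 0, 0, 0],
    [-40, 31, 0, 0, 0, 0],
    [-40, 31, 0, 0, 0, 0],
    [-40, 31, 0, 0, 0, 0],
    [-40, 31, 0, 0, 0, 0],
    [-40, 31, 0, 0, 0, 0],
    [-40, 31, 0, 0, 0, 0],
    [-40, 31, 0, 0, 0, 0],
    [-40, 31, 10, 0, 0, 0],
    [-40, 31, 20, 0, 0, 0],
    [-43, 31, 20, 0, 0, 0],
  ],
)

```text
t: 9.6
position: [0.4836, 0.2861, 0.2832]
ee_rot: [3.134, -0.005, -2.073]
contact_force: [1.8, 0.1, -1.5]
opening: 0.0144
grip_force: 70.1
```

jog_arm(
  series=[
    [0, 0, 20, 0, 0, 0],
    [0, 0, 20, 0, 0, 0],
    [0, 0, 20, 0, 0, 0],
    [0, 0, 0, 0, 0, 0],
  ],
)

```text
t: 10.0
position: [0.4825, 0.2832, 0.2206]
ee_rot: [3.132, -0.011, -2.074]
contact_force: [-0.2, -1.1, -0.8]
opening: 0.0142
grip_force: 70.1
```

```bash
python3 - <<'E'
from h import *
p,R,o=cur();print(o['opening'],o['grip_force'],o['q'].round(2))
plan([.483,.300,.10],Ro.from_euler('xyz',[np.pi,0,-2.0737]))
# fit cap pose with free tilt from all cameras
for n in("wrist","scene","top"):
    I=r.get_image(n);P=cloud(I);h=cv2.cvtColor(I["color"],cv2.COLOR_RGB2HSV)
    m=(h[...,0]>100)&(h[...,0]<125)&(h[...,1]>150)&(h[...,2]>60)&(np.linalg.norm(np.nan_to_num(P,nan=9)-p+[0,0,.02],axis=-1)<.06)
    q=P[m];print(n,len(q))
    if len(q)<60:continue
    R0=R*Ro.from_matrix(np.diag([-1.,1,-1]))
    g=lambda x:sdf((Ro.from_rotvec(x[3:])*R0).inv().apply(q*1000-x[:3]))
    s=least_squares(g,[*(p*1000),0,0,0],loss='soft_l1',f_scale=1,x_scale=[1,1,1,.03,.03,.03])
    ax=(Ro.from_rotvec(s.x[3:])*R0).apply([0,0,1])
    print(s.x.round(3),"off",(s.x[:3]-p*1000).round(1),"axis",ax.round(3),"med",np.median(abs(s.fun)))
    if n=="wrist":
        z=P[...,2];print("pad z near",np.nanmedian(z[(abs(P[...,0]-.44)<.02)&(abs(P[...,1]-.25)<.02)]))
E
```

```text
0.01417519775052886 70.0759506225586 [ 0.88  0.19 -0.26 -0.01 -1.13 -1.37]
delta tool mm [-16.3   6.4 120.5] rotvec deg [ 0.57 -0.63 -0.01] | 121.8 0.9
wrist 7554
[ 4.83303e+02  2.82926e+02  2.15741e+02 -8.00000e-03  4.00000e-03
 -6.00000e-03] off [ 0.8 -0.3 -4.9] axis [0.018 0.013 1.   ] med 0.3797888441756596
pad z near 0.009522334697877943
scene 327
[4.84196e+02 2.84034e+02 2.20844e+02 3.00000e-03 1.00000e-03 1.40000e-02] off [1.7 0.8 0.2] axis [0.015 0.002 1.   ] med 1.1378761519636438
top 378
[ 4.82323e+02  2.86550e+02  2.19031e+02 -1.20000e-02 -7.00000e-03
  8.00000e-03] off [-0.1  3.3 -1.6] axis [0.007 0.017 1.   ] med 0.8374034660109988
```

jog_arm(
  series=[
    [-6, 2, 20, 0.5, -0.6, 0],
    [-10, 4, 20, 0, 0, 0],
    [0, 0, 25, 0, 0, 0],
    [0, 0, 25, 0, 0, 0],
    [0, 0, 25, 0, 0, 0],
    [0, 0, 20, 0, 0, 0],
    [0, 0, 12, 0, 0, 0],
    [0, 0, 8, 0, 0, 0],
    [0, 0, 4, 0, 0, 0],
    [0, 0, 0, 0, 0, 0],
  ],
)

```text
t: 11.15
position: [0.488, 0.3028, 0.0665]
ee_rot: [-3.14, 0.008, -2.074]
contact_force: [-0.4, 0.3, -2.0]
opening: 0.0138
grip_force: 70.1
```

jog_arm(
  series=[
    [0, 0, 2, 0, 0, 0],
    [0, 0, 2, 0, 0, 0],
    [0, 0, 0, 0, 0, 0],
  ],
)

```text
t: 11.45
position: [0.4878, 0.3027, 0.0624]
ee_rot: [-3.14, 0.008, -2.074]
contact_force: [0.3, 0.3, -1.4]
opening: 0.0142
grip_force: 70.1
```

jog_arm(
  series=[
    [0, 0, 2, 0, 0, 0],
    [0, 0, 2, 0, 0, 0],
    [0, 0, 1, 0, 0, 0],
    [0, 0, 0, 0, 0, 0],
    [0, 0, 0, 0, 0, 0],
  ],
)

```text
t: 11.95
position: [0.4878, 0.3027, 0.0572]
ee_rot: [-3.14, 0.008, -2.074]
contact_force: [-0.2, -0.1, -0.9]
opening: 0.0142
grip_force: 70.1
```

jog_arm(
  series=[
    [0, 0, 1, 0, 0, 0],
    [0, 0, 1, 0, 0, 0],
    [0, 0, 0, 0, 0, 0],
    [0, 0, 0, 0, 0, 0],
  ],
)

```text
t: 12.35
position: [0.4878, 0.3027, 0.0552]
ee_rot: [-3.14, 0.008, -2.074]
contact_force: [-0.6, 0.1, -0.4]
opening: 0.0143
grip_force: 70.1
```

jog_arm(
  series=[
    [0, 0, 1, 0, 0, 0],
    [0, 0, 0.5, 0, 0, 0],
    [0, 0, 0, 0, 0, 0],
    [0, 0, 0, 0, 0, 0],
  ],
)

```text
t: 12.75
position: [0.4879, 0.3027, 0.0538]
ee_rot: [-3.14, 0.008, -2.074]
contact_force: [0.1, 0.5, -0.3]
opening: 0.0143
grip_force: 70.2
```

jog_arm(
  series=[
    [0, 0, 0.5, 0, 0, 0],
    [0, 0, 0.5, 0, 0, 0],
    [0, 0, 0, 0, 0, 0],
    [0, 0, 0, 0, 0, 0],
  ],
)

```text
t: 13.15
position: [0.488, 0.3028, 0.0536]
ee_rot: [-3.14, 0.008, -2.073]
contact_force: [-2.3, -2.1, 8.5]
opening: 0.0144
grip_force: 71.4
```

Contact came at the expected height (TCP 0.0536). I release and retreat.

jog_arm(
  series=[
    [0, 0, -0.5, 0, 0, 0],
    [0, 0, 0, 0, 0, 0],
    [0, 0, 0, 0, 0, 0],
    [0, 0, 0, 0, 0, 0],
    [0, 0, 0, 0, 0, 0],
    [0, 0, 0, 0, 0, 0],
    [0, 0, 0, 0, 0, 0],
    [0, 0, 0, 0, 0, 0],
  ],
  grip=-1,
)

```text
t: 13.95
position: [0.4878, 0.3027, 0.0532]
ee_rot: [-3.14, 0.008, -2.074]
contact_force: [0.0, 0.0, -1.1]
opening: 0.0858
grip_force: 0.0
```

jog_arm(
  series=[
    [0, 0, -5, 0, 0, 0],
    [0, 0, -10, 0, 0, 0],
    [0, 0, -20, 0, 0, 0],
    [0, 0, -30, 0, 0, 0],
    [0, 0, -40, 0, 0, 0],
    [0, 0, -40, 0, 0, 0],
    [0, 0, -20, 0, 0, 0],
    [0, 0, 0, 0, 0, 0],
    [0, 0, 0, 0, 0, 0],
  ],
)

```text
t: 14.85
position: [0.4869, 0.3017, 0.2193]
ee_rot: [-3.14, 0.01, -2.074]
contact_force: [0.2, -0.2, 0.2]
opening: 0.0853
grip_force: 0.0
```

```bash
python3 - <<'E'
from h import *
p,R,o=cur();print(p,o['opening'],o['contact_force'])
I=r.get_image("wrist");P=cloud(I);h=cv2.cvtColor(I["color"],cv2.COLOR_RGB2HSV);c=np.array([.488,.303,.049])
m=(h[...,0]>100)&(h[...,0]<125)&(h[...,1]>150)&(h[...,2]>60)&(np.linalg.norm(np.nan_to_num(P,nan=9)-c,axis=-1)<.06)
q=P[m];R0=R*Ro.from_matrix(np.diag([-1.,1,-1]))
s=least_squares(lambda x:sdf((Ro.from_rotvec(x[3:])*R0).inv().apply(q*1000-x[:3])),[*(c*1000),0,0,0],loss='soft_l1',f_scale=1,x_scale=[1,1,1,.03,.03,.03])
print(len(q),s.x.round(3),(Ro.from_rotvec(s.x[3:])*R0).apply([0,0,1]).round(3))
S=r.get_image("scene")["color"]
cv2.imwrite("pics/f.png",np.hstack([cv2.resize(I["color"],(400,300)),cv2.resize(S,(400,300))])[...,::-1])
E
```

```text
[0.48686376 0.30173951 0.2192582 ] 0.08531926293656006 [ 0.20437198 -0.23911582  0.2314102 ]
2497 [ 4.89172e+02  3.02516e+02  4.88410e+01 -9.00000e-03  9.00000e-03
 -3.80000e-02] [0.002 0.001 1.   ]
```

View pics/f.png

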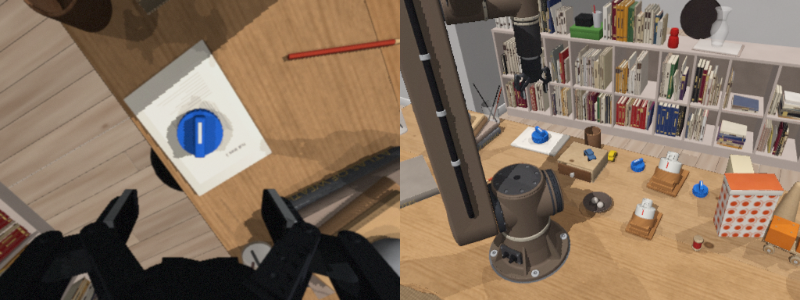

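The cap stands upright at the middle of the pad, at (200,133) in the left picture. The tub is open, and the cars and pot are where they were.

```bash
python3 -c "
from workcell import r
print(r.job_done())"
```

```text
the job is handed in; nothing more can be done
None
```

The cap was pressed, turned free and lifted off; it now rests bar up near the centre of the sketch pad, the tub is open, and the job is handed in (about 15 s of the 53 s used, verdict not shown).

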